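# Seat the tube carousel on the mixer's keyed drive

### The job

Pick up the blue tube carousel by its yellow bar handle and set it down centred on the mixer's drive socket; then, pressing only lightly, turn it until its hidden cross-shaped key finds the slots and it drops fully home. Let go of it there, sitting upright and level. Never drop it from a height or force it down, keep it upright all the while, and leave the bin, the tube rack and the scanner where they are.

Things in the scene. Friction and masses are not known exactly. Their poses are not given: they have to be found in the camera images.
- carousel: Loose round tube carousel, about 0.45 kg, 130 mm diameter, 148 mm high, upright on its blue skirt (inner radius 60 mm, up to a deck at 36 mm). Origin: centre of its underside; z up, x along its handle. 8 upright tubes, cap tops at 102 mm, in a ring of 47 mm radius. Hidden inside the skirt are a spigot and a cross-shaped key.
- handle (a point): Middle of the carousel's yellow handle bar, on its axis, 131 mm above its origin; axes as the carousel's. Bar 64 mm long (x), 16 mm thick (y), 34 mm high, on a round stem 20 mm thick.
- seat (a point): On the carousel's axis, at the underside of its deck, 36 mm above its origin. Lies at drive_top when fully home. If the key lies across the pillars instead of in the slots, the carousel rests with seat 16 mm above drive_top.
- key (a point): On the carousel's axis, at the bottom of its cross key, 20 mm above its origin. The key is two crossed bars, along the carousel's x and y, each 56 mm long, 12 mm wide, 16 mm high. A round centring spigot of 12 mm radius sticks out 16 mm below the key; its last 7 mm taper to 5 mm radius. The key fits the socket in four positions a quarter turn apart.
- mixer: Carousel mixer fixed to the table: white square housing 210 x 210 mm with a black control panel on its -x side; a grey disc of 76 mm radius on top, at height 55 mm. Origin: centre of its underside; z up. In the middle of the disc stands the steel drive socket.
- drive_top (a point): On the drive socket's vertical axis, level with its top when it is not pressed down, 105 mm above the table; axes as the mixer's, not the slots'. The socket is four square steel pillars 22 x 22 x 50 mm high, leaving a cross-shaped slot 20 mm wide, 64 mm long, 50 mm deep, open at top and ends. The carousel's skirt passes outside the pillars.
- drive_foot (a point): On the socket's axis at its foot, 55 mm above the table. The slots' angle about this axis differs each time, is unrelated to the mixer's axes and is not reported. A brake holds the socket (3 N m), so it does not turn along. Once the key is within about 8 degrees of the slots, the carousel can sink its last 16 mm; at most a quarter turn either way is needed.
- plunger (a joint): How far the drive socket is pressed down, m: it is sprung. 0: up; at most 0.010. It stays up under the carousel's own weight, starts to yield at about 6 N of downward push beyond that weight, then about 4.5 N per mm. Pressing lightly means a few mm at most.
- bin: Bystander: loose grey open bin 110 x 200 x 85 mm with purple-capped tubes (tops at 98 mm). Origin: centre of its underside. Leave alone.
- rack: Bystander: loose white tube rack 90 x 130 mm with orange-capped tubes, 103 mm high. Origin: centre of its underside. Leave alone.
- scanner: Bystander: loose black hand-held code scanner lying flat, about 165 x 62 x 36 mm. Origin: underside, near its middle; x towards its head. Leave alone.
There are look-alikes about, which are no part of the job. There is more than one size of the carousel; the job needs the largest.

How it is judged:
By the outcome, as a careful person would: the job done as asked, in the order asked, and still so for the second after the job is handed in, with the robot touching nothing.
It also fails if it takes over 43 s, if anything falls off the work surface, if the arm or the gripper's body presses on something with over 40 N, if the wrist force passes 120 N, or if a joint passes its speed limit or range.

### The arm

A 7-joint arm with a two-finger parallel gripper is mounted at the origin on the work surface. World frame = base frame: x ahead of the robot, y to its left, z up, the work surface at z = 0. Lengths are in mm, angles in rad, forces in N, time in s.
With the tool pointing down it reaches from about 425 to 975 mm from the base axis. Payload 16.7 kg.
Tool frame: the origin (TCP) lies at the very end of the fingers, on their centre line; the grasp point (between the pads) lies 19 mm behind it; x points along the fingers, y is the direction in which the jaws open and shut, and the axes are right-handed (so a half turn about x gives the same grasp; the last joint's range is limited). The gripper opens to 85 mm and grips with 20 to 120 N. Pads are 22 mm wide; open, the fingers measure 114 mm over their backs; the gripper's body (76 mm by 85 mm) begins 54 mm behind the grasp point. The pads swing forward as they close: fully open they stand 13 mm farther back than shut.
Start: joints at [-1.415, 0.426, 0.074, 1.606, -0.034, 1.111, -0.067], TCP at [202.574, 643.848, 231.302] pointing down, gripper open.
Joint ranges: [-2.85, 2.85], [-0.5, 2.14], [-1.23, 1.37], [0.21, 2.46], [-1.02, 4.16], [0.16, 2.05], [-2.73, 2.73]. Speed limits (rad/s): [1.89, 1.89, 2.39, 2.39, 3.01, 3.01, 3.01].

### API

Orientations are given as a unit quaternion [x, y, z, w].
In Python, from cell import env gives the robot as it stands.
- The arm moves only by the tool send_rows, never from a script. Its argument "deltas" is a list of rows, each a list of 7 numbers: the turn, a rotation vector about the world's x, y, z in rad, then the shift along the world's x, y, z in mm, then the closure in counts, from 0 (fully open) to 255 (shut). A call has 1 to 12 rows; each row is the pose to reach, as a shift and turn from the pose commanded when the call began; what a row does not reach only later rows make up. A row lasts 1/10 s, in which the tool goes at most 50 mm and 8.59 degrees, less where a joint would pass 70% of its speed; a pose out of reach is approached as far as the arm can. A call with a gripper value outside its range is refused whole. The fingers move at their own pace and stop on an object; the grip force is fixed at half the most. Time passes only in rows, so rows that repeat a pose let the fingers close. It gives the time, the measured TCP pose, the force and the opening at its end, in the units of the state.
- env.sense(): the state, without advancing time (a new reading comes with each control period).
- env.get_image(name): name is "side" or "top" or "wrist"; returns the picture (384x512x3 uint8, red, green, blue); there is no depth.
- env.camera_params(name): a dict with "fov_y" (degrees; the focal length in pixels is half the picture's height over the tangent of half this angle, whatever the lens; pixels are square), "cx", "cy" (the principal point, pixels), "cam_to_world" (4x4, takes a point from camera to world coordinates); the wrist camera has in their place "tool_from_camera" (4x4, takes a point from camera to tool coordinates, whose origin is the TCP and whose axes are the tool frame's). Camera axes: x right, y down, z forward; pixel columns grow to the right and rows downward; lengths in mm; the calibration is good to about 2 mm. A picture is of the moment at which its call begins: read the wrist's pose just before it. camera_params takes no time and is no camera call.
- env.sign_off(): hands the job in, once; it reports no verdict.
Trained networks look in the newest picture that a camera, given by its name, has taken for a name from the list of things; names that differ only in an ending like _2 or _b are one class to them, and where a whole thing is asked for, a point or a joint stands for the part that bears it (a point fixed in the world has none). Each returns a list of dicts, best first, with "score" (0 to 1); they miss things now and then, are a little off and sometimes report something else, mostly with a low value. They report only what shows in the picture. A call takes as long as a camera call. They do not tell look-alikes from the thing itself.
- env.masks_of(camera, name): "region" (384x512 bool, what is visible of it) and "at" ([column, row] in pixels, amid what is visible of it).
The state is a dict: "time": time; "joint_pos": joint angles; "qvel": joint speeds; "tau": joint torques, N m; "ee_pos": TCP position; "tcp_rot": TCP orientation; "contact_force": force on the tool from outside, world axes, zero at the start; "ft_torque": the same for the moment, N m; "width": finger opening in mm.
Only numpy, scipy, OpenCV 4.12 (cv2) and the standard library are available. Lean on these libraries where they do the work, as an engineer would, in place of code of your own. Each camera call takes 0.05 s, during which the arm holds its last target.

## Working session

There is one attempt and no reset: what is moved stays moved. The work goes in short steps, Python scripts to look and compute and a tool call to move; the robot and the scene stay as the last step left them, time stands still between calls to the robot, and variables do not carry over. Pictures are saved under pics/ and viewed, and the job is handed in when it is done.

Besides the shell and the picture viewer there is one more tool, called after "Emit:" by a JSON object that holds its "method" and its "body", one argument or row to a line. send_rows: Moves the arm, as the interface text tells. Its arguments: {"type":"object","properties":{"deltas":{"type":"array","items":{"type":"array","items":{"type":"number"}}}},"required":["deltas"]}

```bash
ls; mkdir -p pics
cat > h.py <<'E'
import numpy as np, cv2
from cell import env
from scipy.spatial.transform import Rotation as R
def save(img,n): cv2.imwrite('pics/'+n+'.png',cv2.cvtColor(img,cv2.COLOR_RGB2BGR))
def cam(name,st=None):
    p=env.camera_params(name)
    f=192/np.tan(np.radians(p['fov_y'])/2)
    if 'cam_to_world' in p: T=np.array(p['cam_to_world'])
    else:
        W=np.eye(4);W[:3,:3]=R.from_quat(st['tcp_rot']).as_matrix();W[:3,3]=st['ee_pos'];T=W@np.array(p['tool_from_camera'])
    return f,p['cx'],p['cy'],T
def proj(c,X):
    f,cx,cy,T=c;q=T[:3,:3].T@(np.array(X,float)-T[:3,3]);return np.array([cx+f*q[0]/q[2],cy+f*q[1]/q[2]])
def ray(c,uv):
    f,cx,cy,T=c;d=T[:3,:3]@np.array([(uv[0]-cx)/f,(uv[1]-cy)/f,1]);return T[:3,3],d/np.linalg.norm(d)
def atz(c,uv,z):
    o,d=ray(c,uv);return o+d*(z-o[2])/d[2]
def tri(rs):
    A=np.zeros((3,3));b=np.zeros(3)
    for o,d in rs:
        P=np.eye(3)-np.outer(d,d);A+=P;b+=P@o
    X=np.linalg.solve(A,b);return X,[np.linalg.norm((np.eye(3)-np.outer(d,d))@(X-o)) for o,d in rs]
E
python3 - <<'E'
from h import *
np.set_printoptions(precision=3,suppress=True)
st=env.sense();print(st)
for n in ['side','top','wrist']:
    save(env.get_image(n),n+'0');print(n,env.camera_params(n))
E
```

```text
pics
{'time': 0.0, 'joint_pos': array([-1.416,  0.427,  0.074,  1.607, -0.034,  1.111, -0.067]), 'qvel': array([ 0.001, -0.001, -0.001, -0.001, -0.002,  0.001,  0.   ]), 'tau': array([ -0.001, -94.982,   3.761, -46.353,   0.019,   0.01 ,   0.   ]), 'ee_pos': array([202.474, 643.481, 230.602]), 'tcp_rot': array([ 0.107,  0.699, -0.108,  0.699]), 'contact_force': array([0.755, 0.837, 0.565]), 'ft_torque': array([-0.03 , -0.014,  0.005]), 'width': 85.47000733880438}
side {'fov_y': 44.96804345867668, 'cx': 246.99930336160418, 'cy': 191.9130793728942, 'cam_to_world': array([[    0.992,    -0.089,     0.09 ,   459.451],
       [   -0.126,    -0.62 ,     0.774, -1046.56 ],
       [   -0.013,    -0.779,    -0.627,   976.526],
       [    0.   ,     0.   ,     0.   ,     1.   ]])}
top {'fov_y': 56.34563052826561, 'cx': 258.25614130869155, 'cy': 199.85947336705215, 'cam_to_world': array([[   0.023,   -0.984,    0.177,  375.908],
       [  -0.999,   -0.027,   -0.025,   26.683],
       [   0.029,   -0.176,   -0.984, 1295.366],
       [   0.   ,    0.   ,    0.   ,    1.   ]])}
wrist {'fov_y': 60.68526163541819, 'cx': 251.8851183963768, 'cy': 196.1288421579738, 'tool_from_camera': array([[   0.001,   -0.294,    0.956, -143.045],
       [   1.   ,    0.001,   -0.001,    0.045],
       [  -0.   ,    0.956,    0.294,  -76.062],
       [   0.   ,    0.   ,    0.   ,    1.   ]])}
```

View pics/side0.png

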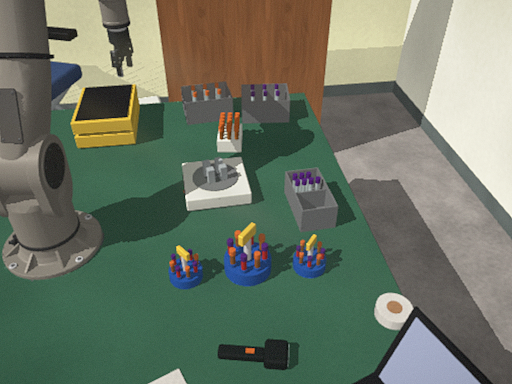

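View pics/top0.png

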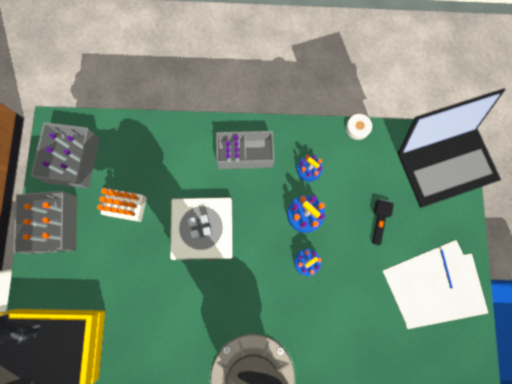

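View pics/wrist0.png

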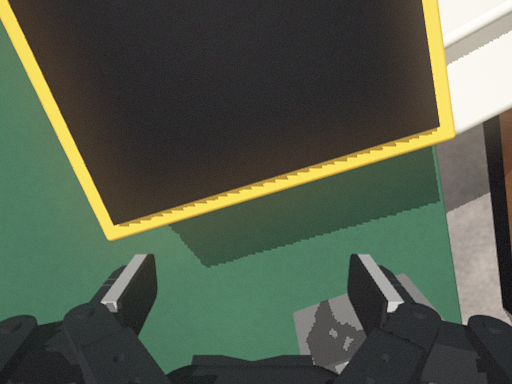

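Side view: three blue carousels at (185,267), (247,257) and (311,257), which in the top view are (308,262), (307,212) and (310,167). The middle one is clearly the largest. The mixer is at side (216,182) and top (202,228). The bin is to its left, the rack behind it and the scanner nearer the side camera. I'll measure now.

Run:
```python
from h import *
np.set_printoptions(precision=1,suppress=True)
cs=cam('side');ct=cam('top')
M={}
for n in ['side','top']:
    img=env.get_image(n);save(img,n+'1')
    for k in ['carousel','handle','mixer']:
        for d in env.masks_of(n,k):
            print(n,k,round(d['score'],2),d['at'],d['region'].sum())
    hsv=cv2.cvtColor(img,cv2.COLOR_RGB2HSV)
    y=cv2.inRange(hsv,(20,120,120),(35,255,255))
    b=cv2.inRange(hsv,(105,150,60),(125,255,255))
    for nm,m in (('yel',y),('blue',b)):
        N,_,s,c=cv2.connectedComponentsWithStats(m)
        for i in range(1,N):
            if s[i,4]>25: print(n,nm,s[i],c[i])
s=cv2.imread('pics/side1.png');t=cv2.imread('pics/top1.png')
a=cv2.resize(s[220:300,155:345],None,fx=4,fy=4,interpolation=cv2.INTER_CUBIC)
cv2.imwrite('pics/cropS.png',a)
cv2.imwrite('pics/cropT.png',cv2.resize(t[145:285,165:345],None,fx=4,fy=4,interpolation=cv2.INTER_CUBIC))
cv2.imwrite('pics/cropM.png',cv2.resize(s[150:215,175:260],None,fx=8,fy=8,interpolation=cv2.INTER_CUBIC))
```

```text
side carousel 0.91 [250.2, 256.3] 2157
side carousel 0.86 [308.8, 259.5] 1071
side carousel 0.58 [185.8, 267.5] 1078
side handle 0.9 [184.9, 267.7] 1120
side handle 0.76 [310.6, 258.5] 1031
side handle 0.66 [248.3, 262.0] 2229
side mixer 0.63 [211.4, 183.1] 3082
side mixer 0.21 [250.6, 254.4] 2244
side yel [  70   84   69   64 1905] [105.5 127.5]
side yel [238 222  18  25 249] [246.4 233.9]
side yel [306 234  11  17  98] [310.8 241.8]
side yel [176 245  14  16 122] [182.4 252.3]
side blue [ 224  243   47   43 1077] [246.9 268.7]
side blue [293 247  33  31 504] [308.4 266.1]
side blue [169 259  34  30 524] [186.  276.6]
top carousel 0.87 [305.0, 262.1] 534
top carousel 0.7 [310.2, 166.9] 527
top carousel 0.66 [307.6, 214.4] 1103
top handle 0.97 [304.5, 214.4] 1100
top handle 0.91 [308.4, 259.8] 573
top handle 0.86 [311.3, 166.4] 560
top mixer 0.61 [202.4, 229.9] 3747
top yel [307 157  12  11  62] [312.6 162.2]
top yel [303 201  17  16 125] [310.8 208.9]
top yel [306 257  12  10  52] [311.3 261.5]
top yel [   0  309  105   75 2153] [ 75.5 335.3]
top blue [297 158  25  23 189] [306.2 172. ]
top blue [288 197  36  35 432] [300.8 217.9]
top blue [313 200   6   7  26] [315.6 202.9]
top blue [295 249  26  26 252] [304.9 261.9]
top blue [ 492  280   20  104 1618] [503.4 326.5]
```

View pics/cropS.png

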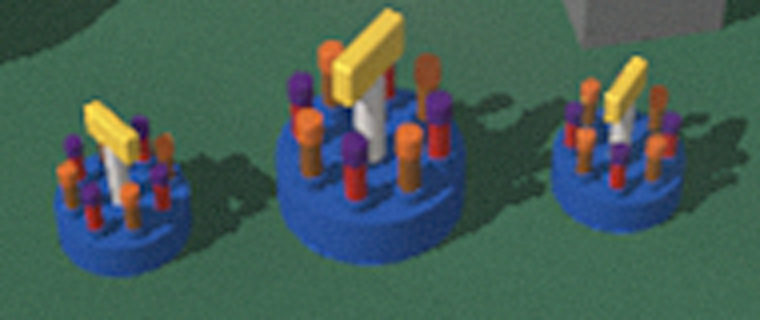

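View pics/cropT.png

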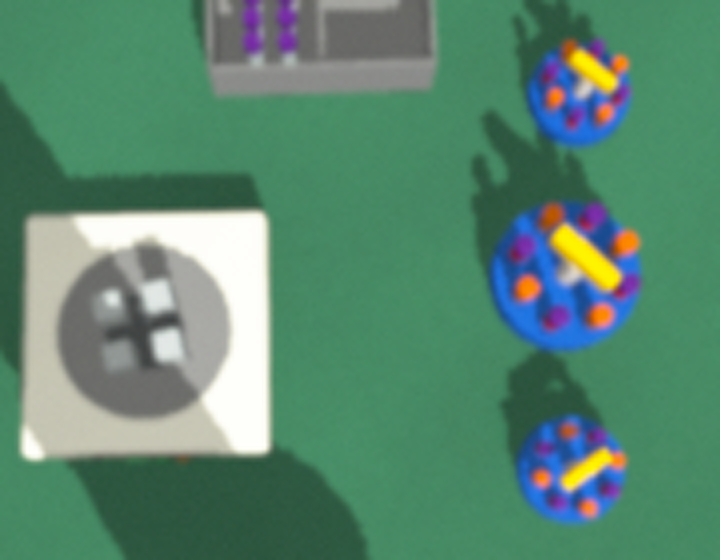

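View pics/cropM.png

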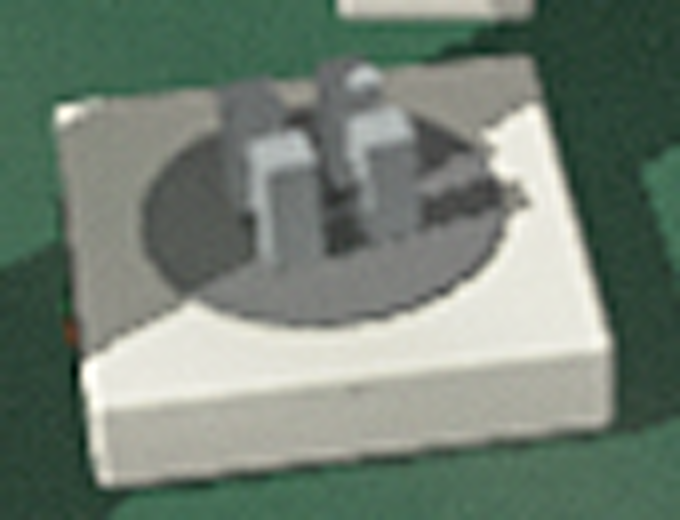

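The crops confirm that the middle carousel is the largest: side (247,257), top (307,212), about 1.45 times as wide as the others. The socket pillars centre at about top (200,226), with the slots turned a few degrees clockwise in the image.

Run:
```python
from h import *
np.set_printoptions(precision=1,suppress=True)
cs=cam('side');ct=cam('top')
h,r=tri([ray(cs,(246.4,233.9)),ray(ct,(310.8,208.9))]);print('handle',h,r)
t=cv2.imread('pics/top1.png');hsv=cv2.cvtColor(t,cv2.COLOR_BGR2HSV)
y=cv2.inRange(hsv,(20,120,120),(35,255,255))
m=np.zeros_like(y);m[195:222,298:325]=y[195:222,298:325]
ys,xs=np.nonzero(m);P=np.array([atz(ct,(u,v),148)[:2] for u,v in zip(xs,ys)])
c=P.mean(0);w,V=np.linalg.eigh(np.cov((P-c).T));print('handle top z148',c,np.sqrt(w*12),np.degrees(np.arctan2(V[1,1],V[0,1])))
# blue outline of skirt in top: fit model: circle radius 65 z 36..0
b=cv2.inRange(hsv,(100,120,50),(128,255,255))
for n,c0,img in (('top',ct,t),('side',cs,cv2.imread('pics/side1.png'))):
    hs=cv2.cvtColor(img,cv2.COLOR_BGR2HSV);b=cv2.inRange(hs,(105,150,60),(125,255,255))
    x0,y0,x1,y1=(284,193,330,236) if n=='top' else (220,238,275,290)
    b=b[y0:y1,x0:x1];ys,xs=np.nonzero(b);pts=np.stack([xs+x0,ys+y0],1).astype(np.int32)
    hull=np.zeros(img.shape[:2],np.uint8);cv2.fillConvexPoly(hull,cv2.convexHull(pts),1)
    def model(X):
        a=np.linspace(0,2*np.pi,60);q=[]
        for z in (0,36): q+= [proj(c0,(X[0]+65*np.cos(k),X[1]+65*np.sin(k),z)) for k in a]
        mm=np.zeros(img.shape[:2],np.uint8);cv2.fillConvexPoly(mm,cv2.convexHull(np.round(np.array(q)*16).astype(np.int32)),1,shift=4);return mm
    best=min(((model((X,Y))!=hull).sum(),X,Y) for X in np.arange(h[0]-24,h[0]+25,3) for Y in np.arange(h[1]-24,h[1]+25,3))
    best=min(((model((X,Y))!=hull).sum(),X,Y) for X in np.arange(best[1]-3,best[1]+4,1) for Y in np.arange(best[2]-3,best[2]+4,1))
    print(n,'skirt',best,hull.sum())
# mixer via top crop: housing corners & socket
for uv in [(200,226)]: print('socket z105',atz(ct,uv,105))
print('disc', atz(ct,(165+143/4,145+330/4),55))
side=(175+330/8,150+120/8); print(side)
# pillar tops centre in side: mean of four
pt=np.array([(282,150),(382,130),(245,92),(348,72)],float).mean(0)/8+(175,150)
print('side pillars top',pt)
tp=np.array([(107,300),(156,296),(117,356),(167,344)],float).mean(0)/4+(165,145)
X,r=tri([ray(cs,pt),ray(ct,tp)]);print(tp,X,r)
```

```text
handle [ 558.2 -176.6  132.3] [np.float64(1.5179101642146544), np.float64(1.517910164214583)]
handle top z148 [ 557.5 -174.1] [24.4 63. ] 51.69372227121373
top skirt (np.int64(86), np.float64(558.1842817671065), np.float64(-174.64370089704036)) 1048
side skirt (np.int64(68), np.float64(558.1842817671065), np.float64(-173.64370089704036)) 1716
socket z105 [496.7 187.8 105. ]
disc [496.6 191.7  55. ]
(216.25, 165.0)
side pillars top [214.3 163.9]
[199.2 226. ] [496.9 190.6 104. ] [np.float64(0.247738178567382), np.float64(0.24773817856724117)]
```

Run:
```python
from h import *
np.set_printoptions(precision=3,suppress=True)
s=env.sense();print(s['time'],R.from_quat(s['tcp_rot']).as_matrix())
```

```text
0.55 [[-0.     0.3    0.954]
 [-0.     0.954 -0.3  ]
 [-1.    -0.    -0.   ]]
```

Emit:
{"method": "send_rows", "body": {
  "deltas": [
    [0,0,0,25,-38,10,0],
    [0,0,0,50,-76,20,0],
    [0,0,0,75,-114,30,0],
    [0,0,0,100,-152,35,0],
    [0,0,0,125,-190,35,0],
    [0,0,0,150,-228,35,0],
    [0,0,0,175,-266,35,0],
    [0,0,0,200,-304,35,0],
    [0,0,0,225,-342,35,0],
    [0,0,0,250,-380,35,0],
    [0,0,0,275,-418,35,0],
    [0,0,0,294,-453,35,0]
  ]
}}

```text
time: 1.75
ee_pos: [497.7, 188.8, 266.6]
tcp_rot: [0.108, 0.699, -0.108, 0.699]
contact_force: [-0.1, 0.3, -0.7]
width: 85.6
```

Run:
```python
from h import *
np.set_printoptions(precision=3,suppress=True)
s=env.sense();print(s['time'],s['joint_pos'],s['ee_pos'])
i=env.get_image('wrist');save(i,'wm1');np.save('wm1.npy',{'s':s},allow_pickle=True)
```

```text
1.75 [-0.805  0.16   0.363  1.901 -0.064  1.092  0.849] [497.728 188.753 266.632]
```

View pics/wm1.png

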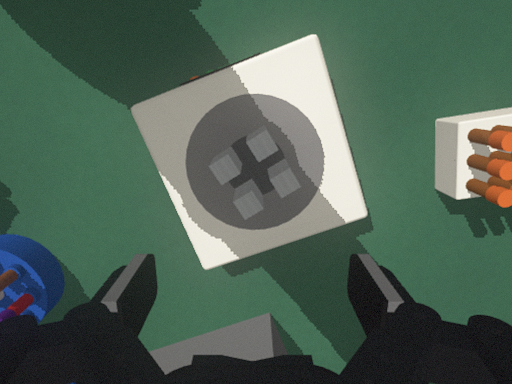

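Run:
```python
import cv2
i=cv2.imread('pics/wm1.png');c=cv2.resize(i[120:225,200:310],None,fx=7,fy=5.6 and 7,interpolation=cv2.INTER_CUBIC)
c=cv2.convertScaleAbs(c,alpha=1.6);c=cv2.resize(c,(660,630) if 0 else None,fx=.8,fy=.8);print(c.shape);cv2.imwrite('pics/wm1c.png',c)
```

```text
(588, 616, 3)
```

View pics/wm1c.png

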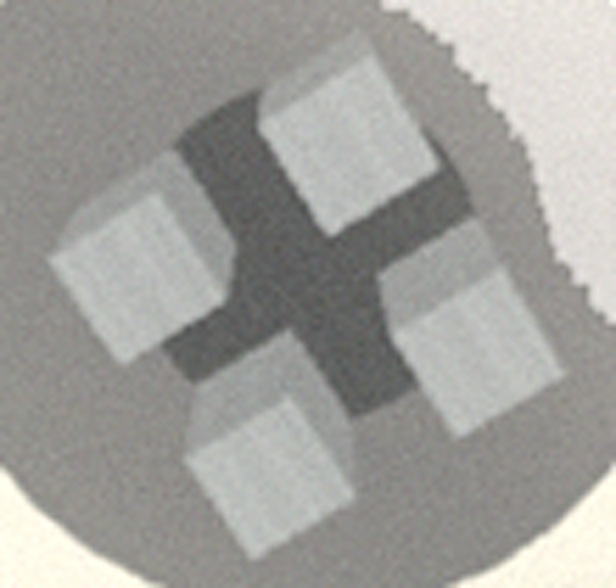

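Enlarged wrist view: the four pillar tops are clear, centred at about wrist (255,174). I'll fit their 16 corners to the given pillar sizes.

Run:
```python
from h import *
from scipy.optimize import least_squares
np.set_printoptions(precision=2,suppress=True)
s=np.load('wm1.npy',allow_pickle=True).item()['s'];c=cam('wrist',s)
G=[[(260,130),(370,58),(438,165),(330,235)],[(50,260),(155,192),(225,297),(125,362)],[(392,338),(498,265),(565,372),(460,438)],[(185,460),(290,397),(355,495),(250,560)]]
U=np.array(G,float).reshape(-1,2)/5.6+(200,120)-0.4
L=np.array([(a+p,b+q) for a in(-21,21) for b in(-21,21) for p in(-11,11) for q in(-11,11)],float)
def m(x):
    t=x[3];Rm=np.array([[np.cos(t),-np.sin(t)],[np.sin(t),np.cos(t)]])
    return np.array([proj(c,(*(x[:2]+Rm@l),x[2])) for l in L])
def res(x):
    D=np.linalg.norm(U[:,None]-m(x)[None],axis=2)
    from scipy.optimize import linear_sum_assignment as lsa
    i,j=lsa(D);return (U-m(x)[j]).ravel()
for t0 in (0,.3,-.3,.7):
    r=least_squares(res,[497,190,105,t0],x_scale=[1,1,1,.01]);print(r.x,np.degrees(r.x[3]),r.cost)
```

```text
[496.84 191.89 103.4    0.26] 14.831341706827684 2.8316778326548544
[496.84 191.89 103.4    0.26] 14.831341707808384 2.8316778326549477
[499.53 191.15  91.72  -0.23] -13.263974626679216 689.5008311393027
[499.77 191.09  90.71   0.75] 43.03893962375077 745.360797931697
```

Slots are at 14.8° (mod 90), with the socket axis at about (496.9, 191.3, 105), and the two measurements agree to 1.5 mm. Next I move over the carousel, turning the jaws across the handle.

Emit:
{"method": "send_rows", "body": {
  "deltas": [
    [0,0,-0.15,5,-31,0,0],
    [0,0,-0.3,10,-62,0,0],
    [0,0,-0.45,15,-93,0,0],
    [0,0,-0.6,21,-124,0,0],
    [0,0,-0.75,26,-155,0,0],
    [0,0,-0.9,31,-186,0,0],
    [0,0,-1.05,36,-217,0,0],
    [0,0,-1.2,41,-248,0,0],
    [0,0,-1.35,46,-279,0,0],
    [0,0,-1.49,51,-310,0,0],
    [0,0,-1.64,57,-341,0,0],
    [0,0,-1.78,61,-365,0,0]
  ]
}}

```text
time: 3.0
ee_pos: [557.7, -176.0, 266.6]
tcp_rot: [0.612, 0.354, -0.612, 0.355]
contact_force: [-0.3, 0.1, 0.7]
width: 85.6
```

Emit:
{"method": "send_rows", "body": {
  "deltas": [
    [0,0,-0.15,0,0,-5,0],
    [0,0,-0.154,0,0,-5,0],
    [0,0,-0.154,0,0,-5,0]
  ]
}}

```text
time: 3.3
ee_pos: [557.6, -173.5, 261.2]
tcp_rot: [-0.635, -0.31, 0.636, -0.31]
contact_force: [0.2, 0.5, 0.5]
width: 85.1
```

Run:
```python
from h import *
np.set_printoptions(precision=3,suppress=True)
s=env.sense();M=R.from_quat(s['tcp_rot']).as_matrix();print(s['time'],s['joint_pos'],s['ee_pos'],np.degrees(np.arctan2(M[1,1],M[0,1])),M[:,0])
i=env.get_image('wrist');save(i,'wc1');np.save('wc1.npy',{'s':s},allow_pickle=True)
```

```text
3.3 [-0.473  0.329  0.84   1.816 -0.271  1.117 -0.202] [ 557.63  -173.5    261.234] -37.98908362943891 [-0.  0. -1.]
```

View pics/wc1.png

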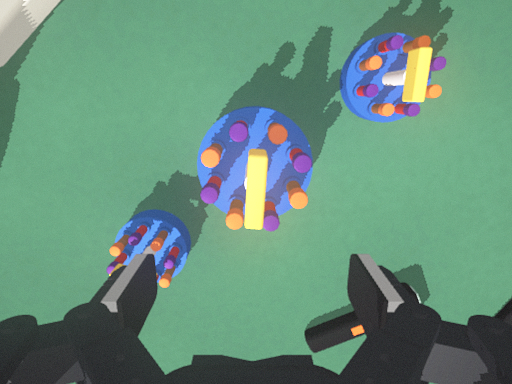

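Run:
```python
from h import *
np.set_printoptions(precision=2,suppress=True)
s=np.load('wc1.npy',allow_pickle=True).item()['s'];c=cam('wrist',s)
i=cv2.imread('pics/wc1.png');hsv=cv2.cvtColor(i,cv2.COLOR_BGR2HSV)
cv2.imwrite('pics/wc1c.png',cv2.resize(i[140:240,195:320],None,fx=5,fy=5,interpolation=cv2.INTER_CUBIC))
y=cv2.inRange(hsv,(20,120,120),(35,255,255));y[:,:195]=0;y[:,330:]=0
# project 3D predicted boxes with candidate pose and fit by IoU
sub=y>0
def model(x):
    t=np.radians(x[2]);ct,st=np.cos(t),np.sin(t)
    q=[proj(c,(x[0]+ct*a-st*b,x[1]+st*a+ct*b,z)) for a in(-32,32) for b in(-8,8) for z in (114,148)]
    m=np.zeros(y.shape,np.uint8);cv2.fillConvexPoly(m,cv2.convexHull(np.round(np.array(q)*16).astype(np.int32)),1,shift=4);return m>0
f=lambda x:(model(x)!=sub).sum()
from scipy.optimize import minimize
r=minimize(f,[558,-174,51],method='Nelder-Mead',options=dict(initial_simplex=[[558,-174,51],[563,-174,52],[558,-169,53],[556,-176,55]],xatol=.05,fatol=.1));print(r.x,r.fun,sub.sum())
for z in (0,36): print([proj(c,(r.x[0],r.x[1],z))])
# skirt deck circle: blue bbox
b=cv2.inRange(hsv,(105,150,60),(125,255,255));N,l,st,ce=cv2.connectedComponentsWithStats(b)
for k in range(1,N):
    if st[k,4]>500: print(st[k],ce[k])
```

```text
[ 560.52 -176.68   51.86] 1410.0 308
[array([256.08, 158.37])]
[array([256.47, 164.19])]
[ 341   38   64   84 1476] [359.    87.68]
[ 198  107  112   65 1337] [248.6 125.1]
[ 121  210   68   67 1474] [159.73 232.57]
```

View pics/wc1c.png

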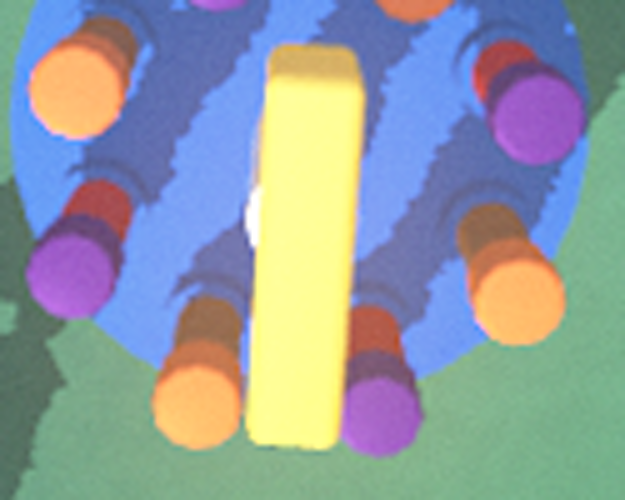

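Run:
```python
from h import *
np.set_printoptions(precision=2,suppress=True)
s=np.load('wc1.npy',allow_pickle=True).item()['s'];c=cam('wrist',s)
P=np.array([(267,82),(363,90),(340,448),(246,440)])/5+(195,140)-.4
Q=np.array([atz(c,p,148)[:2] for p in P]);print(Q,Q.mean(0))
a=(Q[0]+Q[1])/2-(Q[2]+Q[3])/2;print(np.linalg.norm(a),np.degrees(np.arctan2(a[1],a[0])),np.linalg.norm(Q[0]-Q[1]))
# caps z102: opposite caps
C=np.array([(78,92),(73,275),(197,405),(380,415),(519,300),(538,113)])/5+(195,140)-.4
K=np.array([atz(c,p,102)[:2] for p in C]);
from scipy.optimize import least_squares
r=least_squares(lambda x:np.linalg.norm(K-x[:2],axis=1)-x[2],[558,-174,47]);print(r.x,r.cost)
```

```text
[[ 572.12 -148.36]
 [ 583.27 -158.68]
 [ 543.34 -204.9 ]
 [ 531.74 -194.  ]] [ 557.61 -176.48]
61.00982586401757 48.83857628913673 15.197364831325665
[ 558.19 -176.23   46.72] 0.04701664340530877
```

Wrist: handle at (558, -176.3), angle ≈49°. The static cameras give (558, -174.5). I'll use (558, -175.4) and a jaw direction of -41°. Descending to TCP z≈118, which keeps the pads on the bar and above the stem and caps.

Emit:
{"method": "send_rows", "body": {
  "deltas": [
    [0,0,-0.02,0,-1,-35,0],
    [0,0,-0.045,0,-1,-70,0],
    [0,0,-0.045,0,-1,-100,0],
    [0,0,-0.045,0,-1,-120,0],
    [0,0,-0.045,0,-1,-135,0],
    [0,0,-0.045,0,-1,-143,0],
    [0,0,-0.045,0,-1,-143,0]
  ]
}}

```text
time: 4.05
ee_pos: [557.5, -174.9, 118.0]
tcp_rot: [-0.643, -0.295, 0.643, -0.294]
contact_force: [-0.3, 0.2, 0.6]
width: 85.4
```

Run:
```python
from h import *
i=env.get_image('wrist');save(i,'wc2');s=env.sense();print(s['time'],s['ee_pos'],s['contact_force'])
```

```text
4.1 [ 557.81967605 -175.16105817  118.70666762] [ 0.25843929 -0.17781096  0.7597921 ]
```

View pics/wc2.png

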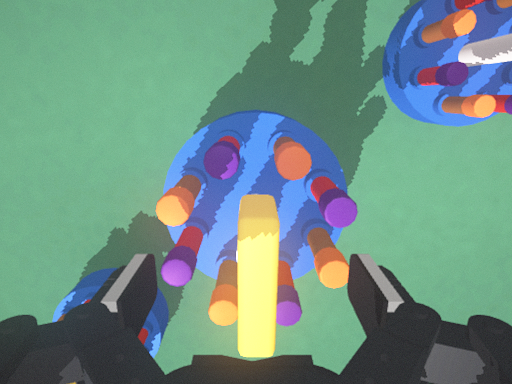

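The handle (column 258, rows 195–355) stands centred and square between the fingers. Closing.

Emit:
{"method": "send_rows", "body": {
  "deltas": [
    [0,0,0,0,0,0,255],
    [0,0,0,0,0,0,255],
    [0,0,0,0,0,0,255],
    [0,0,0,0,0,0,255],
    [0,0,0,0,0,0,255],
    [0,0,0,0,0,0,255],
    [0,0,0,0,0,0,255],
    [0,0,0,0,0,0,255]
  ]
}}

```text
time: 4.9
ee_pos: [557.8, -175.3, 118.4]
tcp_rot: [0.643, 0.294, -0.643, 0.294]
contact_force: [1.9, -1.5, -0.3]
width: 15.2
```

Emit:
{"method": "send_rows", "body": {
  "deltas": [
    [0,0,0,0,0,4,255],
    [0,0,0,0,0,12,255],
    [0,0,0,0,0,25,255],
    [0,0,0,0,0,45,255],
    [0,0,0,0,0,70,255],
    [0,0,0,0,0,95,255],
    [0,0,0,0,0,115,255],
    [0,0,0,0,0,125,255],
    [0,0,0,0,0,125,255]
  ]
}}

```text
time: 5.8
ee_pos: [558.0, -175.2, 244.8]
tcp_rot: [0.644, 0.294, -0.642, 0.294]
contact_force: [0.5, 0.1, -5.3]
width: 14.9
```

Run:
```python
from h import *
i=env.get_image('wrist');save(i,'wc3');i=env.get_image('side');save(i[150:340,130:380].repeat(3,0).repeat(3,1),'s3');s=env.sense();print(s['time'],s['ee_pos'],s['contact_force'],s['width'],s['joint_pos'])
```

```text
5.9 [ 557.25912312 -174.83982404  242.8035433 ] [-0.51707131  1.21395258 -5.83396344] 14.95463999688089 [-0.46956807  0.35340363  0.84539683  1.83694525 -0.29754805  1.08412471
 -0.22607531]
```

View pics/wc3.png

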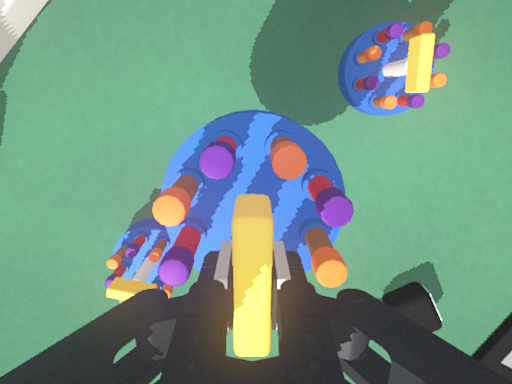

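View pics/s3.png

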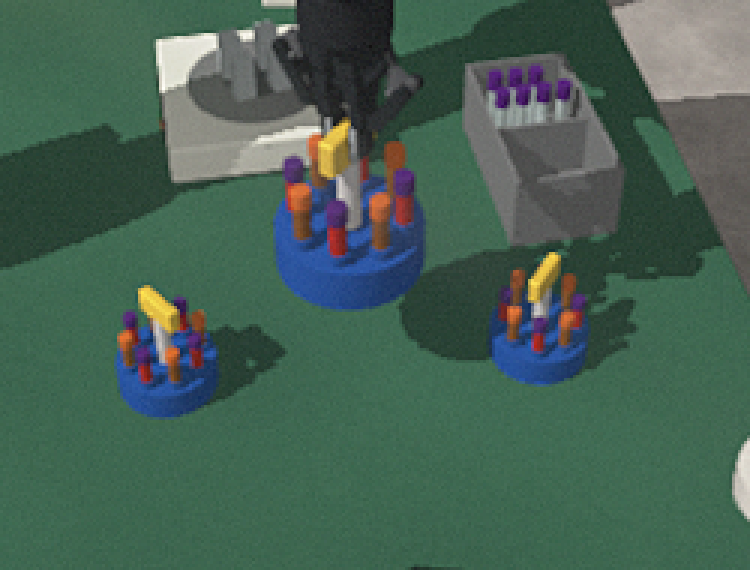

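The carousel hangs level and clear of the table. Carrying it to the mixer, deliberately about 24° off the slots.

Emit:
{"method": "send_rows", "body": {
  "deltas": [
    [0,0,-0.01,-3,15,5,255],
    [0,0,-0.03,-8,45,10,255],
    [0,0,-0.05,-14,80,10,255],
    [0,0,-0.07,-20,120,10,255],
    [0,0,-0.09,-26,160,10,255],
    [0,0,-0.11,-33,200,10,255],
    [0,0,-0.13,-40,240,10,255],
    [0,0,-0.15,-46,280,10,255],
    [0,0,-0.17,-52,315,10,255],
    [0,0,-0.18,-57,344,10,255],
    [0,0,-0.185,-60,360,10,255],
    [0,0,-0.185,-61,366,10,255]
  ]
}}

```text
time: 7.1
ee_pos: [495.5, 192.6, 252.2]
tcp_rot: [-0.667, -0.234, 0.668, -0.234]
contact_force: [-0.0, 0.9, -6.1]
width: 15.1
```

Emit:
{"method": "send_rows", "body": {
  "deltas": [
    [0,0,0,0,0,0,255],
    [0,0,0,0,0,0,255]
  ]
}}

```text
time: 7.3
ee_pos: [496.6, 189.6, 252.9]
tcp_rot: [-0.667, -0.233, 0.668, -0.233]
contact_force: [0.2, -0.3, -6.6]
width: 15.4
```

Run:
```python
from h import *
np.set_printoptions(precision=2,suppress=True)
s=env.sense();i=env.get_image('wrist');save(i,'wm4')
a=env.get_image('side');save(a[100:240,150:300].repeat(4,0).repeat(4,1),'s4');save(a,'s4f');b=env.get_image('top');save(b,'t4f');save(b[160:280,140:280].repeat(5,0).repeat(5,1),'t4')
M=R.from_quat(s['tcp_rot']).as_matrix();print(s['time'],s['ee_pos'],np.degrees(np.arctan2(M[1,1],M[0,1])),s['contact_force'],s['joint_pos'])
np.save('wm4.npy',{'s':s},allow_pickle=True)
```

```text
7.3 [496.61 189.58 252.93] -51.51524351944951 [ 0.22 -0.29 -6.56] [-1.17  0.21  0.79  1.93 -0.17  1.07 -1.2 ]
```

View pics/wm4.png

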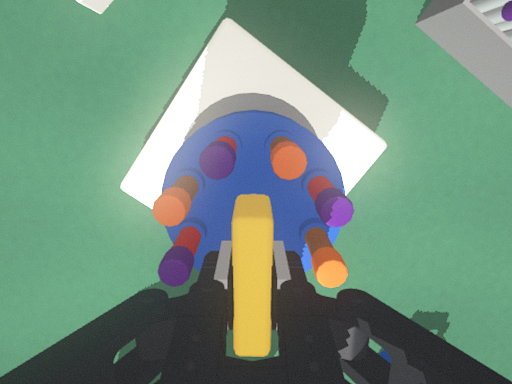

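View pics/s4.png

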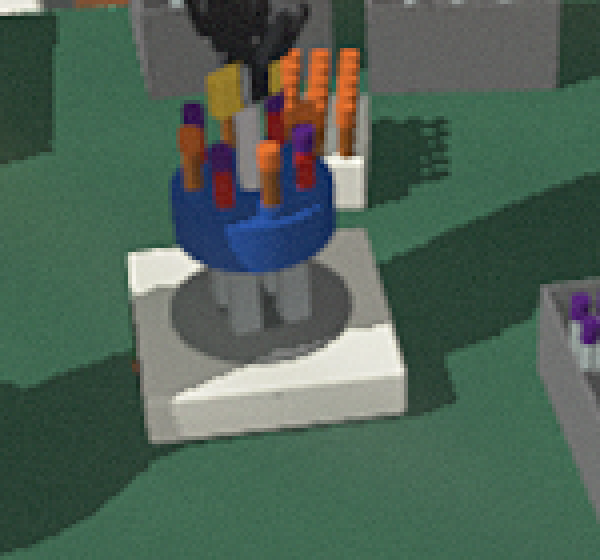

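View pics/t4.png

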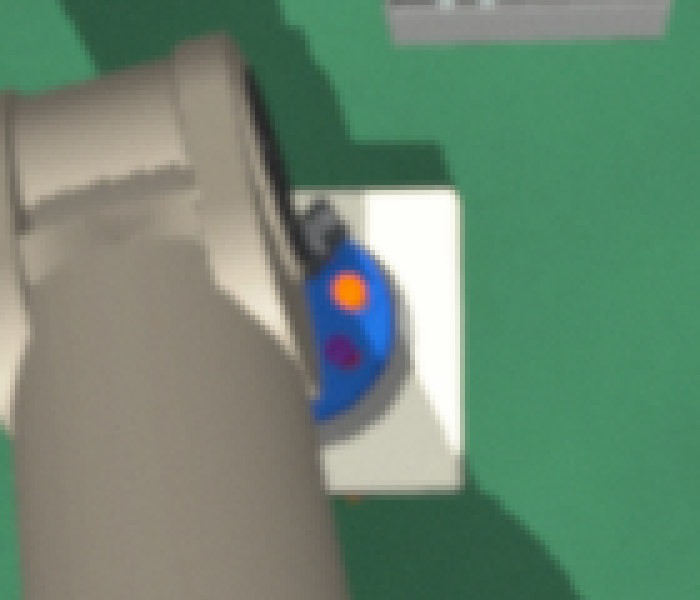

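Run:
```python
from h import *
from scipy.optimize import least_squares
np.set_printoptions(precision=2,suppress=True)
s=np.load('wm4.npy',allow_pickle=True).item()['s']
c=cam('wrist',{'ee_pos':np.array([0,0,0]),'tcp_rot':s['tcp_rot']})
C=np.array([(218,161),(289,159),(172,209),(337,209),(176,266),(331,267)],float)
K=np.array([atz(c,p,-16.3)[:2] for p in C])
r=least_squares(lambda x:np.linalg.norm(K-x[:2],axis=1)-47,[0,0]);print('carousel centre rel TCP (world axes)',r.x,r.cost)
P=np.array([(234,204),(272,204),(270,355),(235,355)],float)
M=R.from_quat(s['tcp_rot']).as_matrix()
print('tool y,z comps',M[:,1]@[*r.x,0],M[:,2]@[*r.x,0])
# side: skirt hull
img=cv2.imread('pics/s4f.png');hs=cv2.cvtColor(img,cv2.COLOR_BGR2HSV);b=cv2.inRange(hs,(105,120,40),(125,255,255));
b[:125]=0;b[185:]=0;b[:,:185]=0;b[:,245:]=0
n,l,st,ce=cv2.connectedComponentsWithStats(b);k=1+np.argmax(st[1:,4]);ys,xs=np.nonzero(l==k);print(st[k])
hull=np.zeros(b.shape,np.uint8);cv2.fillConvexPoly(hull,cv2.convexHull(np.stack([xs,ys],1).astype(np.int32)),1)
c0=cam('side');z0=s['ee_pos'][2]-118.5
def model(X,Y,dz=0):
    q=[proj(c0,(X+65*np.cos(k),Y+65*np.sin(k),z+dz)) for z in (z0,z0+36) for k in np.linspace(0,6.283,60)]
    mm=np.zeros(b.shape,np.uint8);cv2.fillConvexPoly(mm,cv2.convexHull(np.round(np.array(q)*16).astype(np.int32)),1,shift=4);return mm
R_=[((model(X,Y)!=hull).sum(),X,Y) for X in np.arange(486,508,1) for Y in np.arange(180,202,1)]
R_.sort();print(R_[:6],hull.sum())
```

```text
carousel centre rel TCP (world axes) [0.74 0.07] 5.608279767915803
tool y,z comps 0.4114229472523224 -0.623599487548895
[193 136  41  32 741]
[(np.int64(85), np.int64(496), np.int64(194)), (np.int64(90), np.int64(497), np.int64(194)), (np.int64(91), np.int64(496), np.int64(195)), (np.int64(93), np.int64(495), np.int64(194)), (np.int64(93), np.int64(496), np.int64(193)), (np.int64(95), np.int64(496), np.int64(192))] 1079
```

Carousel axis is within 1 mm of the TCP and over the socket. Lowering, then creeping to contact while watching the force.

Emit:
{"method": "send_rows", "body": {
  "deltas": [
    [0,0,0,0,0.5,-8,255],
    [0,0,0,0,0.5,-18,255],
    [0,0,0,0,0.5,-26,255],
    [0,0,0,0,0.5,-33,255],
    [0,0,0,0,0.5,-39,255],
    [0,0,0,0,0.5,-43,255],
    [0,0,0,0,0.5,-46,255],
    [0,0,0,0,0.5,-46,255]
  ]
}}

```text
time: 8.25
ee_pos: [496.5, 191.3, 207.0]
tcp_rot: [-0.667, -0.233, 0.668, -0.233]
contact_force: [0.2, -0.1, -6.2]
width: 15.3
```

Emit:
{"method": "send_rows", "body": {
  "deltas": [
    [0,0,0,0,0,-1,255],
    [0,0,0,0,0,-2,255],
    [0,0,0,0,0,-2,255]
  ]
}}

```text
time: 8.55
ee_pos: [496.6, 191.4, 205.4]
tcp_rot: [0.668, 0.233, -0.667, 0.233]
contact_force: [0.2, 0.4, -5.4]
width: 15.0
```

Emit:
{"method": "send_rows", "body": {
  "deltas": [
    [0,0,0,0,0,-1,255],
    [0,0,0,0,0,-2,255],
    [0,0,0,0,0,-2,255]
  ]
}}

```text
time: 8.85
ee_pos: [496.6, 191.4, 203.2]
tcp_rot: [0.668, 0.233, -0.667, 0.233]
contact_force: [-0.3, -0.1, -6.0]
width: 15.0
```

Emit:
{"method": "send_rows", "body": {
  "deltas": [
    [0,0,0,0,0,-1,255],
    [0,0,0,0,0,-1,255]
  ]
}}

```text
time: 9.05
ee_pos: [496.9, 191.4, 202.7]
tcp_rot: [0.668, 0.233, -0.667, 0.233]
contact_force: [-0.7, 0.2, 6.3]
width: 15.2
```

Emit:
{"method": "send_rows", "body": {
  "deltas": [
    [0,0,0,0,0,-1,255],
    [0,0,0,0,0,-1,255]
  ]
}}

```text
time: 9.25
ee_pos: [497.1, 191.5, 202.0]
tcp_rot: [0.668, 0.234, -0.667, 0.233]
contact_force: [-2.8, -2.4, 9.7]
width: 15.2
```

Contact at about TCP 202.5, which is the expected key-across-the-pillars height, with about 10 N of light press. Now turning towards the slots.

Emit:
{"method": "send_rows", "body": {
  "deltas": [
    [0,0,-0.04,0,0,0,255],
    [0,0,-0.08,0,0,0,255],
    [0,0,-0.12,0,0,0,255],
    [0,0,-0.16,0,0,0,255]
  ]
}}

```text
time: 9.65
ee_pos: [497.4, 191.5, 202.2]
tcp_rot: [0.685, 0.179, -0.684, 0.179]
contact_force: [-0.3, -1.2, 8.3]
width: 15.0
```

Emit:
{"method": "send_rows", "body": {
  "deltas": [
    [0,0,-0.04,0,0,0,255],
    [0,0,-0.08,0,0,0,255],
    [0,0,-0.12,0,0,0,255],
    [0,0,-0.16,0,0,0,255]
  ]
}}

```text
time: 10.05
ee_pos: [497.9, 191.0, 202.1]
tcp_rot: [0.697, 0.123, -0.695, 0.124]
contact_force: [4.7, -2.6, 2.1]
width: 15.3
```

Force fell to 2 N at -18° of turn, so the key is near the slots. Finishing the turn.

Emit:
{"method": "send_rows", "body": {
  "deltas": [
    [0,0,-0.04,0,0,0,255],
    [0,0,-0.09,0,0,0,255],
    [0,0,-0.09,0,0,0,255]
  ]
}}

```text
time: 10.35
ee_pos: [496.5, 191.4, 201.2]
tcp_rot: [-0.701, -0.092, 0.701, -0.092]
contact_force: [-0.6, 0.2, -6.4]
width: 15.1
```

Emit:
{"method": "send_rows", "body": {
  "deltas": [
    [0,0,0,0,0,-1,255],
    [0,0,0,0,0,-2,255],
    [0,0,0,0,0,-3,255],
    [0,0,0,0,0,-3,255]
  ]
}}

```text
time: 10.75
ee_pos: [496.5, 191.3, 198.1]
tcp_rot: [-0.701, -0.093, 0.701, -0.093]
contact_force: [-0.9, -0.6, -5.5]
width: 14.8
```

The weight is hanging on the gripper again and there's no resistance, so the key is in the slots. Home should be near TCP ≈186.5. Lowering.

Emit:
{"method": "send_rows", "body": {
  "deltas": [
    [0,0,0,0,0,-1.5,255],
    [0,0,0,0,0,-3,255],
    [0,0,0,0,0,-4.5,255],
    [0,0,0,0,0,-6,255],
    [0,0,0,0,0,-8,255],
    [0,0,0,0,0,-9,255],
    [0,0,0,0,0,-9,255]
  ]
}}

```text
time: 11.45
ee_pos: [496.5, 191.3, 189.1]
tcp_rot: [-0.701, -0.093, 0.701, -0.093]
contact_force: [0.6, 0.1, -6.1]
width: 15.2
```

Emit:
{"method": "send_rows", "body": {
  "deltas": [
    [0,0,0,0,0,-1,255],
    [0,0,0,0,0,-1.5,255],
    [0,0,0,0,0,-1.5,255]
  ]
}}

```text
time: 11.75
ee_pos: [496.6, 191.3, 187.8]
tcp_rot: [0.701, 0.093, -0.701, 0.093]
contact_force: [0.9, -0.2, -5.8]
width: 14.7
```

Emit:
{"method": "send_rows", "body": {
  "deltas": [
    [0,0,0,0,0,-1,255],
    [0,0,0,0,0,-1,255]
  ]
}}

```text
time: 11.95
ee_pos: [496.8, 191.3, 187.1]
tcp_rot: [0.701, 0.093, -0.701, 0.092]
contact_force: [-0.9, -0.0, -0.8]
width: 15.0
```

Emit:
{"method": "send_rows", "body": {
  "deltas": [
    [0,0,0,0,0,-0.5,255],
    [0,0,0,0,0,-0.7,255]
  ]
}}

```text
time: 12.15
ee_pos: [496.9, 191.4, 186.5]
tcp_rot: [0.701, 0.093, -0.701, 0.092]
contact_force: [-1.7, -1.1, 7.4]
width: 15.2
```

Seated at TCP ≈186.8, exactly 16 mm below the first rest height. Releasing and rising straight up.

Emit:
{"method": "send_rows", "body": {
  "deltas": [
    [0,0,0,0,0,0.3,255],
    [0,0,0,0,0,0.3,180],
    [0,0,0,0,0,0.3,90],
    [0,0,0,0,0,0.3,0],
    [0,0,0,0,0,0.3,0],
    [0,0,0,0,0,0.3,0],
    [0,0,0,0,0,0.3,0],
    [0,0,0,0,0,0.3,0],
    [0,0,0,0,0,0.3,0]
  ]
}}

```text
time: 13.05
ee_pos: [496.6, 191.4, 186.4]
tcp_rot: [0.701, 0.093, -0.701, 0.093]
contact_force: [0.5, 0.3, 0.5]
width: 85.8
```

Run:
```python
from h import *
i=env.get_image('wrist');save(i,'wm5');s=env.sense();print(s['time'],s['ee_pos'],s['contact_force'],s['width'])
```

```text
13.1 [496.5792893  191.33892546 186.39861359] [ 0.76628441 -1.10405314  1.30278456] 85.83762340253355
```

View pics/wm5.png

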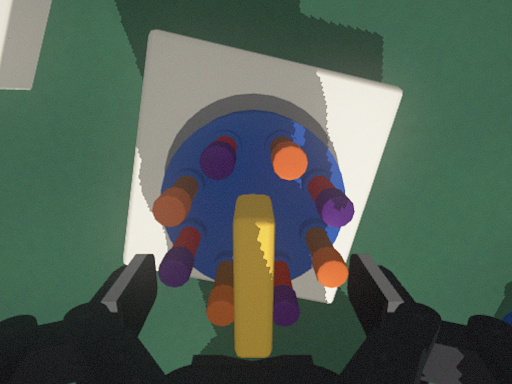

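The gripper is open and clear of the handle, and the carousel stands level over the disc. Retreating up and then aside, so that the static cameras can see it.

Emit:
{"method": "send_rows", "body": {
  "deltas": [
    [0,0,0,0,0,8,0],
    [0,0,0,0,0,25,0],
    [0,0,0,0,0,55,0],
    [0,0,0,0,0,90,0],
    [0,0,0,0,0,120,0],
    [0,0,0,0,20,140,0],
    [0,0,0,0,60,150,0],
    [0,0,0,0,100,150,0],
    [0,0,0,0,140,150,0],
    [0,0,0,0,180,150,0],
    [0,0,0,0,200,150,0],
    [0,0,0,0,200,150,0]
  ]
}}

```text
time: 14.3
ee_pos: [495.7, 394.4, 336.0]
tcp_rot: [-0.701, -0.094, 0.701, -0.094]
contact_force: [-0.5, -1.2, -0.9]
width: 85.3
```

Run:
```python
from h import *
a=env.get_image('side');save(a,'s6f');save(a[100:240,150:300].repeat(4,0).repeat(4,1),'s6');b=env.get_image('top');save(b,'t6f');save(b[160:280,140:280].repeat(5,0).repeat(5,1),'t6')
s=env.sense();print(s['time'],s['ee_pos'],s['contact_force'])
```

```text
14.4 [496.80451303 390.67552681 336.57739501] [ 0.2491654  -0.78237315 -0.22962325]
```

View pics/s6.png

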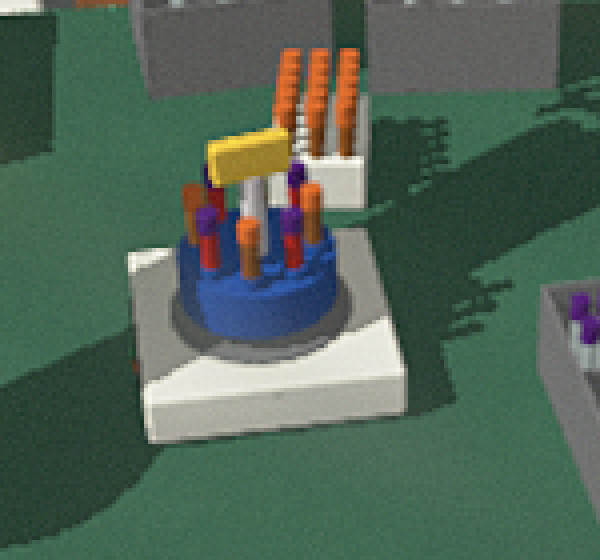

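View pics/t6f.png

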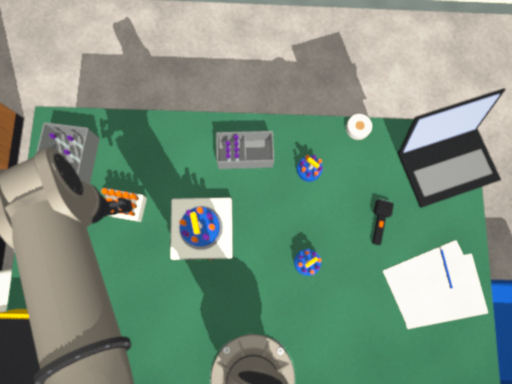

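Run:
```python
from h import *
np.set_printoptions(precision=1,suppress=True)
cs=cam('side');ct=cam('top');C=[]
for n,b in (('s6f',(195,125,230,155)),('t6f',(180,200,225,250))):
    i=cv2.imread(f'pics/{n}.png');h=cv2.cvtColor(i,cv2.COLOR_BGR2HSV);y=cv2.inRange(h,(20,120,100),(35,255,255))
    m=np.zeros_like(y);m[b[1]:b[3],b[0]:b[2]]=y[b[1]:b[3],b[0]:b[2]];ys,xs=np.nonzero(m);C.append((xs.mean(),ys.mean()));print(C[-1],len(xs))
print(tri([ray(cs,C[0]),ray(ct,C[1])]))
i=cv2.imread('pics/s6f.png');h=cv2.cvtColor(i,cv2.COLOR_BGR2HSV);b=cv2.inRange(h,(105,120,40),(125,255,255));b[:150]=0;b[190:]=0;b[:,:190]=0;b[:,240:]=0
n,l,st,ce=cv2.connectedComponentsWithStats(b);k=1+np.argmax(st[1:,4]);ys,xs=np.nonzero(l==k)
hull=np.zeros(b.shape,np.uint8);cv2.fillConvexPoly(hull,cv2.convexHull(np.stack([xs,ys],1).astype(np.int32)),1)
for z0 in (61,65,69,73,77,85):
    q=[proj(cs,(496.8+65*np.cos(k),191.3+65*np.sin(k),z)) for z in (z0,z0+36) for k in np.linspace(0,6.283,60)]
    mm=np.zeros(b.shape,np.uint8);cv2.fillConvexPoly(mm,cv2.convexHull(np.round(np.array(q)*16).astype(np.int32)),1,shift=4);print(z0,(mm!=hull).sum(),hull.sum())
```

```text
(np.float64(211.80519480519482), np.float64(138.4069264069264)) 231
(np.float64(194.67164179104478), np.float64(222.73880597014926)) 134
(array([495.8, 191.4, 201. ]), [np.float64(0.6934702563122409), np.float64(0.6934702563123606)])
61 212 1054
65 140 1054
69 90 1054
73 85 1054
77 139 1054
85 290 1054
```

The handle triangulates to z = 201 mm; 200 means home and 216 means not home. It is centred at (496, 191), and the skirt outline fits best at 69–73 mm (home is 69). Handing in.

```bash
python3 -c "
from cell import env
print(env.sense()['time'],env.sense()['contact_force']);print(env.sign_off())"
```

```text
14.4 [ 0.2491654  -0.78237315 -0.22962325]
the job is handed in; nothing more can be done
None
```

I set the largest carousel, the middle of the three, on the drive socket and turned it until it dropped fully home. I then let go and handed the job in at 14.4 s.

- **Placing:** I put it down about 24° off the slots on purpose, and it rested on the pillars at the expected height. Pressing with about 10 N and turning it, the key came free of the pillars. I then lowered it the last 16 mm to its seat, pressing about 7 N at the end.
- **Final height and centring:** The two fixed cameras put the handle at z = 201 mm (200 when home, 216 when not). Its centre is at (496, 191), against my socket estimate of about (497, 191).
- **Upright and surroundings:** In the pictures it stands upright and level. The bin, rack, scanner and two smaller carousels look undisturbed; I did not measure them again. The gripper was open and clear of everything.

**Where the checks disagreed:**
- The wrist and fixed cameras differed by up to 2 mm in position and about 3° in handle angle before the grasp, so I used values in between.
- The carousel outline in the side view fitted 73 mm slightly better than 69 mm, which is within that method's accuracy.
- Just before lowering, the side view put the carousel about 3 mm farther in y than the wrist view did. I went with the wrist view, and the carousel seated at the expected height.

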